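Reset a tripped battery charger

TASK

The red battery charger on the bench has tripped and is switched off. Reach a fingertip into the round well on its top and press the sunken reset button fully home so that it stays in, then press the far end of the rocker beside it fully down to switch the charger on, and draw back clear. Do not lift or shove the charger, do not touch the yellow charger, and leave everything else on the bench where it stands.

Things in the scene. Friction and masses are not known exactly. Their poses are not given: they have to be found in the camera images.
- red_charger: The tripped charger: a loose red box of 2 to 3.5 kg, 240 (x) x 170 (y) mm, top face 108 mm above its underside, on rubber feet. Origin: centre of its underside; z up; -x is its front with two sockets, within 0.45 rad of facing the robot base's side (-x of the bench). Well and rocker are in the front part of the top, a flat ammeter and lamps (up to 6 mm high) behind them.
- red_handle (a point): Middle of the red charger's black carry handle, a 15 mm bar along y across the back of the top, 90 mm to +x of the charger's centre, up to 151 mm above the underside. The charger is not to be lifted by it.
- red_well (a point): Centre of the mouth of the red charger's well, level with the top face, 60 mm towards the front (-x) and 36 mm to +y of the charger's centre. A round vertical hole 46 mm across and 30 mm deep with a black rim 2 mm high; the reset button stands in its middle.
- red_cap (a point): Centre of the top of the red charger's white reset button (20 mm across), in the middle of the well; moves with the button. 11 mm below the mouth of the well when tripped, 19 mm below when fully home.
- red_breaker (a joint): Travel of the red charger's reset button in m: 0 = popped out (tripped), 0.008 = fully home. It goes straight down against about 4 N of friction, has no spring, and stays where it is left.
- red_rocker_far (a point): Point on the face of the rocker's far (+x) half, marked with a white stripe, 17 mm from the pivot; moves with the rocker. Black V-faced rocker, 48 mm along x, 27 mm wide, pivot 60 mm to -x and 42 mm to -y of the charger's centre, 105 mm above its underside. Off: near half flat, far end standing 12 mm above the top face. On: far half flat, 2 mm above the top face.
- red_rocker (a joint): Angle of the red charger's rocker in rad: 0 = off, 0.44 = on (the far end fully down). About 3 N straight down on the far half turns it; no spring, it stays where it is left.
- yellow_charger: A charger of the same make in yellow, loose on the bench, working: its button is home and its rocker on. To be left alone. Same sizes and axes as the red one.
- yellow_rocker (a joint): Angle of the yellow charger's rocker: 0.44 = on, as it is at the start.
- spray_bottle: White trigger spray bottle with a pink band, 93 mm across, 211 mm high, loose, at the far side of the bench. Origin at the centre of its underside.
- spray_can: Blue aerosol can with a red cap, 66 mm across, 195 mm high, loose, at the far side of the bench. Origin at the centre of its underside.
- steel_cone: Dark steel cone, 96 mm across the foot, 82 mm high, loose, to the left. Origin at the centre of its underside.
- oil_filter: White oil filter with a blue band, 76 mm across, 90 mm high, loose, to the right. Origin at the centre of its underside.
- wrench: Steel wrench 180 mm long lying flat across the bench near the robot, right of the middle. Origin at its middle underneath.
- c_clamp: Blue C-clamp lying flat near the robot, left of the middle, about 70 x 160 mm, 20 mm high. Origin at its middle underneath.

How it is judged:
By the outcome, as a careful person would: the job done as asked, in the order asked, and still so for the second after the job is handed in, with the robot touching nothing.
It also fails if it takes over 48 s, if anything falls off the work surface, if the arm or the gripper's body presses on something with over 40 N, if the wrist force passes 120 N, or if a joint passes its speed limit or range.

ROBOT

A 7-joint arm with a two-finger parallel gripper is mounted at the origin on the work surface. World frame = base frame: x ahead of the robot, y to its left, z up, the work surface at z = 0. Lengths are in m, angles in rad, forces in N, time in s.
With the tool pointing down it reaches from about 0.35 to 0.9 m from the base axis. Payload 7.2 kg.
Tool frame: the origin (TCP) lies midway between the tips of the shut fingers; the grasp point (between the pads) lies 19 mm behind it; x points along the fingers, y is the direction in which the jaws open and shut, and the axes are right-handed (so a half turn about x gives the same grasp; the last joint's range is limited). The gripper opens to 85 mm and grips with 20 to 120 N. Pads are 22 mm wide; open, the fingers measure 114 mm over their backs; the gripper's body (76 mm by 85 mm) begins 54 mm behind the grasp point. The pads swing forward as they close: fully open they stand 13 mm farther back than shut.
Start: joints at [1.153, 0.411, -0.013, 1.596, 0.006, 1.134, -0.082], TCP at [0.214, -0.587, 0.231] pointing down, gripper open.
Joint ranges: [-2.95, 2.95], [-0.29, 1.99], [-1.47, 1.44], [0.14, 2.54], [-1.03, 4.17], [0.13, 1.85], [-2.86, 2.86]. Speed limits (rad/s): [2.39, 2.39, 3.01, 3.01, 3.14, 3.14, 3.14].

INTERFACE

Orientations are given as a unit quaternion [w, x, y, z].
In Python, from workcell import status, vision, hand_in, spotter gives the robot as it stands.
- The arm moves only by the shell command python3 -m inch 'ROWS' [FORCE]. ROWS is JSON, a list of rows, each an object with "jaw": the closure in counts, from 0 (fully open) to 255 (shut); "offset": the shift along the tool's x, y, z in m, a list of three; "turn": the turn about the tool's x in rad. In form: [{"jaw": jaw, "offset": [tx, ty, tz], "turn": turn}, ...]. A call has 1 to 20 rows; each row is the pose to reach, as a shift and turn from the pose commanded when the call began, along the tool's axes at that moment; what a row does not reach only later rows make up. A row lasts 1/8 s, in which the tool goes at most 62.5 mm and 10.7 degrees, less where a joint would pass 70% of its speed; a pose out of reach is approached as far as the arm can. A call with a gripper value outside its range is refused whole. The fingers move at their own pace and stop on an object; FORCE is the grip in N (left out, the last holds). Time passes only in rows, so rows that repeat a pose let the fingers close. It gives the time, the measured TCP pose, the force and the opening at its end, in the units of the state.
- status.observe(): the state, without advancing time (a new reading comes with each control period).
- vision.camera(name): name is "scene" or "top" or "wrist"; returns the picture (384x512x3 uint8, red, green, blue); there is no depth.
- vision.calibration(name): a dict with "vfov" (degrees; the focal length in pixels is half the picture's height over the tangent of half this angle, whatever the lens; pixels are square), "cx", "cy" (the principal point, pixels), "k1" (the pictures are not rectified: a ray, as slopes to the right and down, at radius r is drawn at 1 + k1 r^2 times it, then the intrinsics apply), "rvec" (rotation vector, rad) and "tvec" (3), from world to camera coordinates, as OpenCV has them. Camera axes: x right, y down, z forward; pixel columns grow to the right and rows downward; lengths in m; the calibration is good to about 2 mm. A picture is of the moment at which its call begins: read the wrist's pose just before it. calibration takes no time and is no camera call; for the wrist camera it gives the pose at the moment of the call.
- hand_in(): hands the job in, once; it reports no verdict.
Trained networks look in the newest picture that a camera, given by its name, has taken for a name from the list of things; names that differ only in an ending like _2 or _b are one class to them, and where a whole thing is asked for, a point or a joint stands for the part that bears it (a point fixed in the world has none). Each returns a list of dicts, best first, with "conf" (0 to 1); they miss things now and then, are a little off and sometimes report something else, mostly with a low value. They report only what shows in the picture. A call takes as long as a camera call.
- spotter.cut_out(camera, label): "mask" (384x512 bool, what is visible of it) and "box" ([centre column, centre row, width, height] as shares, 0 to 1, of the picture: columns of its width, rows of its height, round what is visible of it).
- spotter.mark_of(camera, label): "at" ([column, row] as shares, 0 to 1, of the picture: columns of its width, rows of its height: a listed point, or the origin of a listed thing).
The state is a dict: "time_s": time; "qpos": joint angles; "dq": joint speeds; "joint_torque": joint torques, N m; "tool_pos": TCP position; "orientation": TCP orientation; "force": force on the tool from outside, world axes, zero at the start; "wrist_torque": the same for the moment, N m; "width": opening from 0.0 (shut) to 1.0 (fully open).
Only numpy, scipy, OpenCV 4.12 (cv2) and the standard library are available. Lean on these libraries where they do the work, as an engineer would, in place of code of your own. Each camera call takes 0.05 s, during which the arm holds its last target. There are 200 camera calls.

## Working session

There is one attempt and no reset: what is moved stays moved. The work goes in short steps, Python scripts to look and compute and a shell command to move; the robot and the scene stay as the last step left them, time stands still between calls to the robot, and variables do not carry over. Pictures are saved under pics/ and viewed, about 8 in all and at most 12, crops included, and the job is handed in when it is done.

```bash
mkdir -p pics; ls
cat > h.py <<'E'
import numpy as np, cv2
from workcell import status, vision, spotter
def K(c):
    f=192/np.tan(np.radians(c['vfov'])/2); return f
def ray(c,u,v):
    f=K(c); d=np.array([(u-c['cx'])/f,(v-c['cy'])/f]); s=d.copy()
    for _ in range(30): s=d/(1+c['k1']*(s@s))
    R=cv2.Rodrigues(np.array(c['rvec'],float))[0]; t=np.array(c['tvec'],float).ravel()
    o=-R.T@t; return o,R.T@np.array([s[0],s[1],1.])
def onz(c,u,v,z):
    o,d=ray(c,u,v); return o+d*(z-o[2])/d[2]
def proj(c,p):
    R=cv2.Rodrigues(np.array(c['rvec'],float))[0]; q=R@np.array(p,float)+np.array(c['tvec'],float).ravel()
    s=q[:2]/q[2]; s=s*(1+c['k1']*(s@s)); return s*K(c)+[c['cx'],c['cy']]
def save(im,n,box=None,k=1):
    if box: im=im[box[1]:box[3],box[0]:box[2]]
    cv2.imwrite('pics/'+n,cv2.resize(im[:,:,::-1],None,fx=k,fy=k,interpolation=cv2.INTER_CUBIC))
E
python3 - <<'E'
from h import *
s=status.observe(); print({k:np.round(v,3) for k,v in s.items()})
ims=[]
Z={'red_charger':0,'red_well':.108,'red_cap':.097,'red_rocker_far':.117,'red_handle':.145,'yellow_charger':0,'spray_bottle':0,'spray_can':0,'steel_cone':0,'oil_filter':0,'wrench':0,'c_clamp':0}
for n in ['top','scene']:
    im=vision.camera(n); c=vision.calibration(n); save(im,n+'0.png',k=1.5)
    for l,z in Z.items():
        if n=='scene' and not l.startswith('red'): continue
        for r in spotter.mark_of(n,l)[:2]:
            u,v=r['at'][0]*512,r['at'][1]*384
            print(n,l,round(r['conf'],2),round(u,1),round(v,1),np.round(onz(c,u,v,z),4))
E
```

```text
pics
{'time_s': np.float64(0.0), 'qpos': array([ 1.153,  0.412, -0.013,  1.597,  0.006,  1.134, -0.082]), 'dq': array([-0.001,  0.   , -0.001,  0.001,  0.001, -0.   ,  0.001]), 'joint_torque': array([-0.0000e+00, -6.0063e+01,  6.8200e-01, -2.9941e+01,  1.4000e-02,
        1.1000e-02,  0.0000e+00]), 'tool_pos': array([ 0.214, -0.587,  0.23 ]), 'orientation': array([-0.123, -0.696, -0.124,  0.696]), 'force': array([-0.799,  0.191,  0.881]), 'wrist_torque': array([ 0.038, -0.053,  0.001]), 'width': np.float64(1.0)}
top red_charger 0.76 317.3 178.9 [ 0.5909 -0.185   0.    ]
top red_well 0.66 303.2 183.6 [ 0.5559 -0.1293  0.108 ]
top red_well 0.42 212.4 191.5 [0.5246 0.1633 0.108 ]
top red_cap 0.55 300.5 183.4 [ 0.5582 -0.1212  0.097 ]
top red_rocker_far 0.68 303.2 183.2 [ 0.5557 -0.1287  0.117 ]
top red_rocker_far 0.58 323.9 188.6 [ 0.5395 -0.195   0.117 ]
top red_handle 0.94 330.3 145.3 [ 0.6751 -0.2119  0.145 ]
top red_handle 0.54 210.1 190.5 [0.5223 0.1661 0.145 ]
top yellow_charger 0.98 212.7 189.2 [0.5482 0.1753 0.    ]
top spray_bottle 0.56 246.2 119.9 [0.7972 0.0659 0.    ]
top sp
[... 203 characters left out ...]
.4687  0.    ]
top oil_filter 0.48 330.7 140.7 [ 0.7272 -0.2311  0.    ]
top wrench 0.63 245.3 119.5 [0.7985 0.0692 0.    ]
top wrench 0.6 344.4 262.7 [ 0.307  -0.2768  0.    ]
top c_clamp 0.95 178.9 271.0 [0.2685 0.2785 0.    ]
scene red_charger 0.82 229.8 260.0 [ 0.5884 -0.1878  0.    ]
scene red_charger 0.43 223.7 148.1 [0.2657 0.2594 0.    ]
scene red_well 0.68 232.0 217.1 [ 0.5588 -0.1229  0.108 ]
scene red_well 0.2 287.3 130.9 [0.4959 0.3513 0.108 ]
scene red_cap 0.44 232.6 220.0 [ 0.5605 -0.1231  0.097 ]
scene red_rocker_far 0.66 207.2 233.2 [ 0.5385 -0.2148  0.117 ]
scene red_handle 0.85 252.6 252.6 [ 0.6894 -0.2269  0.145 ]
scene red_handle 0.38 141.7 319.0 [ 0.576  -0.5099  0.145 ]
```

Run:
```python
import cv2,numpy as np
a=cv2.imread('pics/top0.png');b=cv2.imread('pics/scene0.png')
# upscaled top crop (orig px 170..430 x 90..290 x3)
c=cv2.resize(a[150:420,270:630],None,fx=2.1,fy=2.1);cv2.imwrite('pics/top_crop.png',c)
```

```text
(no output)
```

View pics/top_crop.png

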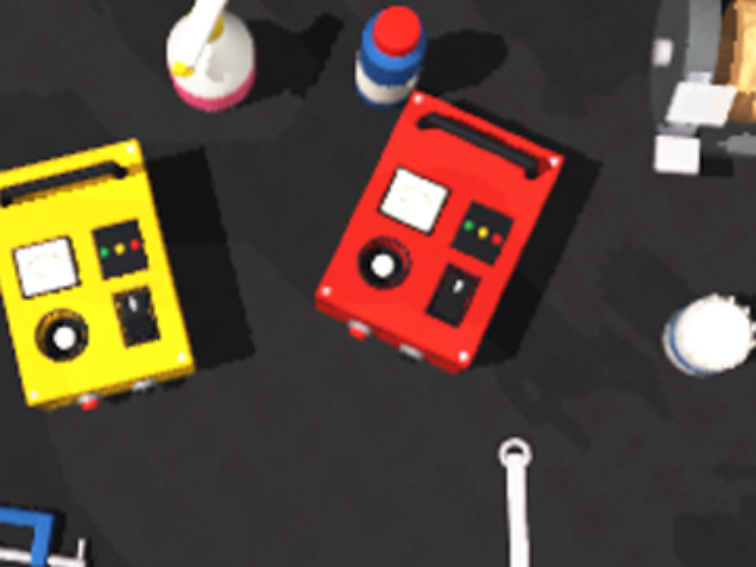

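View pics/scene0.png

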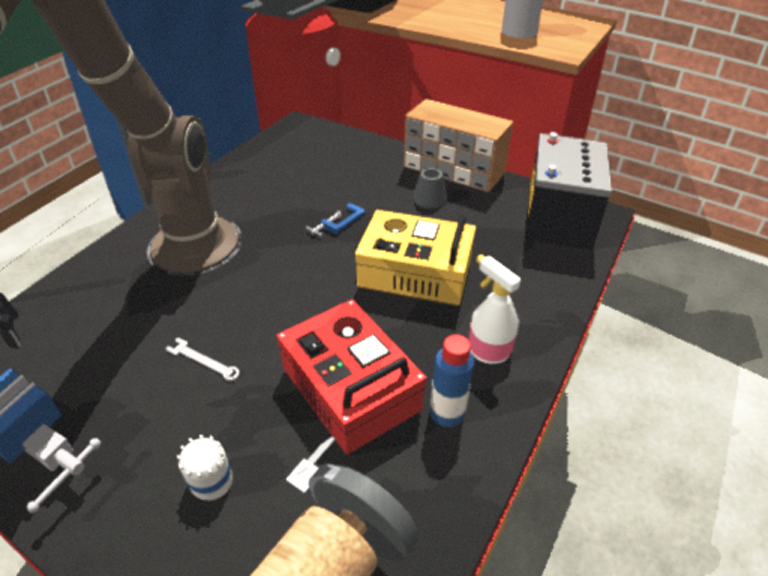

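The crop shows the red charger with its well at about (384,262), cap at (382,265), rocker stripe at (459,286), corner screws at (418,97), (556,160), (464,357) and (326,290), and handle middle at (478,145). The scene view agrees: the charger is turned about -0.4 rad, with nothing close to its front.

```bash
cat >> h.py <<'E'
L={'red_charger':(0,0,0),'red_well':(-.06,.036,.108),'red_cap':(-.06,.036,.097),'red_handle':(.09,0,.15),'stripe':(-.0446,-.042,.1123+.003)}
def W(p,l):
    l=np.array(L[l] if isinstance(l,str) else l,float); c,s=np.cos(p[2]),np.sin(p[2])
    return np.array([p[0]+c*l[0]-s*l[1],p[1]+s*l[0]+c*l[1],l[2]])
def toolmove(p,yaw=None):
    """offset in tool axes from now to world point p"""
    from scipy.spatial.transform import Rotation as Ro
    s=status.observe(); q=s['orientation']; R=Ro.from_quat([q[1],q[2],q[3],q[0]]).as_matrix()
    print('t',s['time_s'],'pos',np.round(s['tool_pos'],4),'axes y',np.round(R[:,1],3),'x',np.round(R[:,0],3),'yaw_y',round(np.arctan2(R[1,1],R[0,1]),4),'F',np.round(s['force'],1))
    return np.round(R.T@(np.array(p)-s['tool_pos']),4)
E
python3 - <<'E'
from h import *
from scipy.optimize import least_squares
ct=vision.calibration('top');cs=vision.calibration('scene')
T=lambda u,v:(u/3.15+180,v/3.15+100)
obs=[(ct,'red_well',T(384,262)),(ct,'red_cap',T(382,265)),(ct,'red_handle',T(478,145)),(ct,'stripe',T(459,286)),
(cs,'red_well',(232,217.1)),(cs,'red_cap',(232.6,220)),(cs,'red_handle',(252.6,252.6))]
f=lambda p:np.concatenate([proj(c,W(p,l))-o for c,l,o in obs])
r=least_squares(f,[.59,-.185,-.35],loss='soft_l1');print(np.round(r.x,4));print(np.round(f(r.x).reshape(-1,2),1))
q=[onz(ct,*T(*c),.109) for c in [(418,97),(556,160),(464,357),(326,290)]]
print('rect centre',np.mean(q,0),'sides',[np.linalg.norm(q[i]-q[i-1]).round(4) for i in range(4)],'yaw',np.arctan2(*(q[0]+q[1]-q[2]-q[3])[[1,0]]))
w=W(r.x,'red_well');print('well',w); w[2]=.28
print('offset',toolmove(w))
cw=vision.calibration('wrist');R=cv2.Rodrigues(np.array(cw['rvec']))[0];print('wristcam pos',-R.T@np.array(cw['tvec']).ravel(),'fwd',R[2],cw['vfov'])
E
```

```text
[ 0.5977 -0.1809 -0.423 ]
[[-0.5 -0.2]
 [-0.1 -0.6]
 [ 0.6 -2.5]
 [-0.  -2.2]
 [-0.4 -0. ]
 [-0.9 -0.3]
 [-1.4 -5.3]]
rect centre [ 0.59666273 -0.18326098  0.109     ] sides [np.float64(0.2248), np.float64(0.1566), np.float64(0.2268), np.float64(0.1555)] yaw -0.4277074381068703
well [ 0.55779682 -0.12342829  0.108     ]
t 0.95 pos [ 0.2142 -0.5872  0.2313] axes y [ 0.343 -0.939  0.   ] x [-0. -0. -1.] yaw_y -1.221 F [ 0.   0.4 -0. ]
offset [-0.0487 -0.3179 -0.4817]
wristcam pos [ 0.29466337 -0.55890847  0.37398069] fwd [-0.3084589  -0.11284017 -0.94452115] 63.39615277092922
```

```bash
python3 -m inch '[{"jaw":255,"offset":[-0.05,-0.01,-0.02],"turn":0.0},{"jaw":255,"offset":[-0.07,-0.04,-0.06],"turn":0.08},{"jaw":255,"offset":[-0.07,-0.07,-0.10],"turn":0.18},{"jaw":255,"offset":[-0.07,-0.10,-0.15],"turn":0.28},{"jaw":255,"offset":[-0.07,-0.13,-0.20],"turn":0.38},{"jaw":255,"offset":[-0.07,-0.16,-0.25],"turn":0.48},{"jaw":255,"offset":[-0.07,-0.20,-0.30],"turn":0.58},{"jaw":255,"offset":[-0.07,-0.23,-0.35],"turn":0.68},{"jaw":255,"offset":[-0.07,-0.26,-0.40],"turn":0.775},{"jaw":255,"offset":[-0.07,-0.29,-0.44],"turn":0.775},{"jaw":255,"offset":[-0.07,-0.318,-0.482],"turn":0.775},{"jaw":255,"offset":[-0.07,-0.318,-0.482],"turn":0.775},{"jaw":255,"offset":[-0.07,-0.318,-0.482],"turn":0.775}]' 30
python3 - <<'E'
from h import *
im=vision.camera('wrist'); c=vision.calibration('wrist'); save(im,'w1.png',k=1.5)
for l,z in {'red_well':.108,'red_cap':.097,'red_rocker_far':.115,'red_handle':.151}.items():
    for r in spotter.mark_of('wrist',l)[:2]:
        u,v=r['at'][0]*512,r['at'][1]*384
        print(l,round(r['conf'],2),round(u,1),round(v,1),np.round(onz(c,u,v,z),4))
p=[.5977,-.1809,-.424]
for l in L: print(l,np.round(proj(c,W(p,l)),1))
print('tcp px',proj(c,status.observe()['tool_pos']))
print(toolmove(W(p,'red_well')), status.observe()['qpos'].round(2))
E
```

```text
time_s: 2.58
tool_pos: [0.5578, -0.1237, 0.3011]
orientation: [0.149, -0.691, 0.149, 0.691]
force: [-0.3, -0.1, 0.2]
width: 0.0
red_well 0.88 258.9 160.8 [ 0.558  -0.1293  0.108 ]
red_cap 0.67 256.2 156.4 [ 0.5615 -0.1276  0.097 ]
red_rocker_far 0.87 328.5 150.8 [ 0.5388 -0.203   0.115 ]
red_handle 0.66 298.4 3.5 [ 0.6793 -0.2201  0.151 ]
red_charger [280.2 101.7]
red_well [254.1 163.1]
red_cap [254.2 160.8]
red_handle [295.6   4.4]
stripe [326.4 150.8]
tcp px [254.79803872 254.63033988]
t 2.825 pos [ 0.5576 -0.1244  0.3015] axes y [-0.414 -0.91   0.   ] x [ 0. -0. -1.] yaw_y -1.9979 F [-0.2  0.   0.6]
[ 0.1935 -0.0011  0.0002] [ 0.32  0.28 -0.24  1.62  0.07  1.25 -1.93]
```

View pics/w1.png

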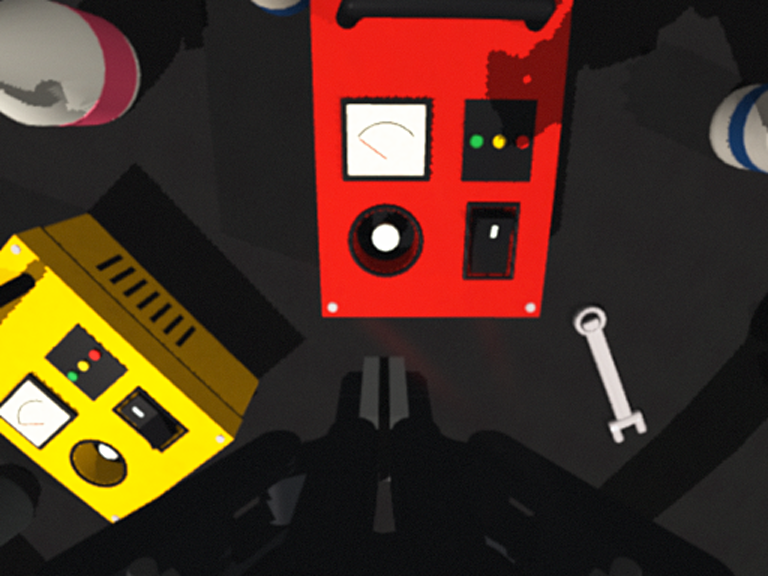

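The wrist view shows the well at (386,240), the cap at (385,237) and the rocker stripe at (494,231). The shut fingertips are at (384,357), all in picture pixels at 1.5x. The turn matches the charger, and the networks agree with the top-camera fit to about 3 mm. I'll refine that from the rim circle.

```bash
cat >> h.py <<'E'
def rimcap(im,u,v,r):
    """red-vs-rest blob around (u,v) -> rim ellipse ; white blob -> cap centroid"""
    h=im.astype(int); nr=((h[:,:,0]<150)|(h[:,:,1]>90)).astype(np.uint8)
    m=np.zeros_like(nr); cv2.circle(m,(int(u),int(v)),r,1,-1); nr&=m
    n,lab,st,ce=cv2.connectedComponentsWithStats(nr); k=1+np.argmax(st[1:,4])
    cn=max(cv2.findContours((lab==k).astype(np.uint8),0,1)[0],key=len); e=cv2.fitEllipse(cv2.convexHull(cn))
    wm=((h.min(2)>150).astype(np.uint8))&m; ys,xs=np.nonzero(wm)
    return e,(xs.mean(),ys.mean(),len(xs))
E
python3 - <<'E'
from h import *
im=vision.camera('wrist'); c=vision.calibration('wrist')
e,w=rimcap(im,257,160,34); print(e,w)
a=onz(c,*e[0],.110);b=onz(c,*w[:2],.097);print('rim',a.round(4),'cap',b.round(4))
st=onz(c,494/1.5,231/1.5,.1145); print('stripe',st)
wl=(a+b)/2
print(toolmove([*wl[:2],.108]))
print('rocker local rel well',(np.array([[np.cos(-.424),np.sin(-.424)],[-np.sin(-.424),np.cos(-.424)]])@(st-wl)[:2]))
E
```

```text
((256.07275390625, 160.04103088378906), (48.90843200683594, 50.24492263793945), 86.2890396118164) (np.float64(256.0), np.float64(158.10441767068272), 249)
rim [ 0.5608 -0.1267  0.11  ] cap [ 0.56   -0.1263  0.097 ]
stripe [ 0.53512054 -0.20239931  0.1145    ]
t 2.875 pos [ 0.5577 -0.1242  0.3015] axes y [-0.414 -0.91   0.   ] x [ 0. -0. -1.] yaw_y -1.9976 F [ 0.4 -0.1  0.3]
[ 0.1935  0.0009 -0.0034]
rocker local rel well [ 0.00817397 -0.07955882]
```

```bash
python3 -m inch '[{"jaw":255,"offset":[0.04,0.001,-0.003],"turn":0},{"jaw":255,"offset":[0.09,0.001,-0.003],"turn":0},{"jaw":255,"offset":[0.13,0.001,-0.003],"turn":0},{"jaw":255,"offset":[0.145,0.001,-0.003],"turn":0},{"jaw":255,"offset":[0.145,0.001,-0.003],"turn":0},{"jaw":255,"offset":[0.145,0.001,-0.003],"turn":0}]'
python3 - <<'E'
from h import *
im=vision.camera('wrist'); c=vision.calibration('wrist'); save(im,'w2.png',k=1.5)
p=[.5604,-.1265]
print('pred rim',proj(c,[*p,.11]),'cap',proj(c,[*p,.097]),'tcp',proj(c,status.observe()['tool_pos']))
print(toolmove([*p,.108]))
E
```

```text
time_s: 3.62
tool_pos: [0.5615, -0.1256, 0.1581]
orientation: [-0.149, 0.692, -0.149, -0.69]
force: [-0.1, -0.5, 0.3]
width: -0.001
pred rim [256.90495677 217.85773713] cap [256.84318421 210.3220104 ] tcp [254.82502949 254.49149958]
t 3.675 pos [ 0.5615 -0.1256  0.1581] axes y [-0.413 -0.911 -0.001] x [ 0.003 -0.001 -1.   ] yaw_y -1.9962 F [-0.3 -0.4 -0.2]
[0.0501 0.0013 0.0008]
```

View pics/w2.png

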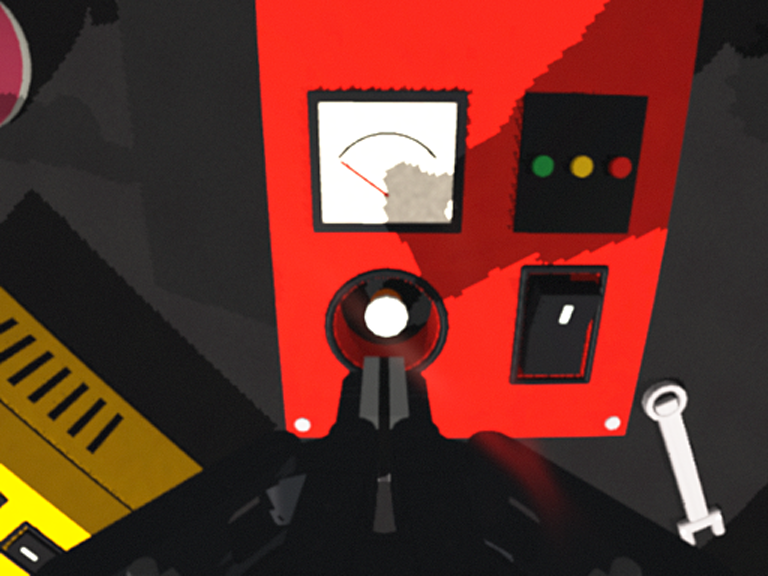

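The well ring centre is at (386,322) and the cap at (386,316). This matches the predicted cap to 0.5 px, and the fingers at column 384 are on axis. I'll correct about 1 mm in y and z, and descend.

```bash
python3 -m inch '[{"jaw":255,"offset":[0.02,0.001,0.001],"turn":0},{"jaw":255,"offset":[0.04,0.001,0.001],"turn":0},{"jaw":255,"offset":[0.052,0.001,0.001],"turn":0},{"jaw":255,"offset":[0.059,0.001,0.001],"turn":0},{"jaw":255,"offset":[0.063,0.001,0.001],"turn":0},{"jaw":255,"offset":[0.066,0.001,0.001],"turn":0},{"jaw":255,"offset":[0.068,0.001,0.001],"turn":0},{"jaw":255,"offset":[0.068,0.001,0.001],"turn":0}]'
```

```text
time_s: 4.68
tool_pos: [0.5594, -0.1259, 0.0891]
orientation: [-0.149, 0.692, -0.149, -0.691]
force: [-1.1, 0.4, 7.8]
width: 0.0
```

```bash
python3 -m inch '[{"jaw":255,"offset":[0.001,0,0],"turn":0},{"jaw":255,"offset":[0.002,0,0],"turn":0},{"jaw":255,"offset":[0.002,0,0],"turn":0}]'
```

```text
time_s: 5.05
tool_pos: [0.5595, -0.1259, 0.0889]
orientation: [-0.149, 0.692, -0.149, -0.691]
force: [-8.0, 1.6, 24.0]
width: -0.004
```

The button hit a hard stop at z = 0.0889, the home depth, with 24 N. I'll retract straight up, then shift over the rocker's far half and look.

```bash
python3 -m inch '[{"jaw":255,"offset":[-0.005,0,0],"turn":0},{"jaw":255,"offset":[-0.02,0,0],"turn":0},{"jaw":255,"offset":[-0.05,0,0],"turn":0},{"jaw":255,"offset":[-0.09,0,0],"turn":0},{"jaw":255,"offset":[-0.10,0.03,-0.005],"turn":0},{"jaw":255,"offset":[-0.10,0.06,-0.01],"turn":0},{"jaw":255,"offset":[-0.10,0.078,-0.013],"turn":0},{"jaw":255,"offset":[-0.10,0.078,-0.013],"turn":0},{"jaw":255,"offset":[-0.10,0.078,-0.013],"turn":0}]'
python3 - <<'E'
from h import *
im=vision.camera('wrist'); c=vision.calibration('wrist'); save(im,'w3.png',k=1.5)
w=[.5604,-.1265]; p=[0,0,-.424]
o=np.array(W([0,0,-.424],(-.06,.036,0)));P=[w[0]-o[0],w[1]-o[1],-.424]
for n,l in dict(cap_in=(-.06,.036,.097),cap_home=(-.06,.036,.089),far_end=(-.036,-.042,.12),near_end=(-.084,-.042,.11),pivot=(-.06,-.042,.108)).items(): print(n,(proj(c,W(P,l))*1.5).round(1))
print(toolmove(W(P,(-.046,-.042,.110))))
for l in('red_cap','red_rocker_far'):
    for r in spotter.mark_of('wrist',l)[:1]: print(l,r['conf'],r['at'][0]*768,r['at'][1]*576)
E
```

```text
time_s: 6.18
tool_pos: [0.539, -0.2008, 0.1861]
orientation: [0.149, -0.691, 0.148, 0.691]
force: [-0.8, 1.1, 0.7]
width: -0.0
cap_in [241.8 312.4]
cap_home [245.8 306.9]
far_end [386.1 284.7]
near_end [385.8 364. ]
pivot [385.9 320.9]
t 6.225 pos [ 0.5391 -0.2007  0.1861] axes y [-0.411 -0.912 -0.001] x [-0.     0.001 -1.   ] yaw_y -1.9942 F [-0.  -0.3 -0.2]
[ 0.0761  0.0017 -0.0029]
red_cap 0.84 246.2976 305.9712
red_rocker_far 0.96 385.22880000000004 310.6368
```

View pics/w3.png

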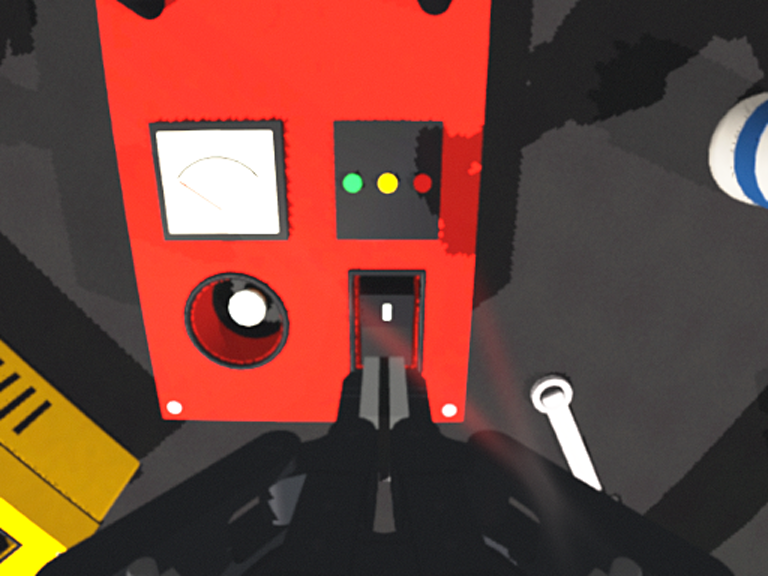

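The cap now sits at (247,308), which matches the home prediction (245.8,306.9) and not the tripped one (241.8,312.4). The rocker frame is centred at column 387 with its stripe at (387,312), so the fingers are aligned. Next I'll press the far half.

```bash
python3 -m inch '[{"jaw":255,"offset":[0.03,0.001,-0.002],"turn":0},{"jaw":255,"offset":[0.055,0.001,-0.002],"turn":0},{"jaw":255,"offset":[0.063,0.001,-0.002],"turn":0},{"jaw":255,"offset":[0.067,0.001,-0.002],"turn":0},{"jaw":255,"offset":[0.071,0.001,-0.002],"turn":0},{"jaw":255,"offset":[0.074,0.001,-0.002],"turn":0},{"jaw":255,"offset":[0.076,0.001,-0.002],"turn":0},{"jaw":255,"offset":[0.076,0.001,-0.002],"turn":0}]'
```

```text
time_s: 7.32
tool_pos: [0.5401, -0.2041, 0.1104]
orientation: [-0.149, 0.691, -0.149, -0.691]
force: [1.9, -0.3, 3.2]
width: -0.0
```

```bash
python3 -m inch '[{"jaw":255,"offset":[0.001,0,0],"turn":0},{"jaw":255,"offset":[0.002,0,0],"turn":0},{"jaw":255,"offset":[0.002,0,0],"turn":0}]'
```

```text
time_s: 7.7
tool_pos: [0.5402, -0.2042, 0.1099]
orientation: [-0.149, 0.691, -0.149, -0.691]
force: [-2.0, 0.6, 17.1]
width: -0.001
```

It hit a hard stop at z = 0.110, the "on" height. I'll draw back and check.

```bash
python3 -m inch '[{"jaw":255,"offset":[-0.005,0,0],"turn":0},{"jaw":255,"offset":[-0.03,0,0],"turn":0},{"jaw":255,"offset":[-0.08,0,0],"turn":0},{"jaw":255,"offset":[-0.13,0,0],"turn":0},{"jaw":255,"offset":[-0.18,0,0],"turn":0},{"jaw":255,"offset":[-0.19,0,0],"turn":0},{"jaw":255,"offset":[-0.19,0,0],"turn":0}]'
python3 - <<'E'
from h import *
im=vision.camera('wrist'); c=vision.calibration('wrist'); save(im,'w4.png',k=1.5)
w=[.5604,-.1265]; o=W([0,0,-.424],(-.06,.036,0));P=[w[0]-o[0],w[1]-o[1],-.424]
# local (from pivot) position of stripe: off face rises .44 rad from pivot; on: flat
for n,l in dict(rim=(-.06,.036,.11),cap_out=(-.06,.036,.097),cap_home=(-.06,.036,.089),far_on=(-.043,-.042,.110),far_off=(-.0446,-.042,.1165)).items(): print(n,proj(c,W(P,l)).round(1))
for l in('red_cap','red_well','red_rocker_far'):
    for r in spotter.mark_of('wrist',l)[:1]: print(l,r['conf'],r['at'][0]*512,r['at'][1]*384)
u=proj(c,W(P,(-.06,.036,.11))); print(rimcap(im,*u,36))
vision.camera('top')
for l in('red_charger','red_handle','yellow_charger'):print(l,spotter.mark_of('top',l)[0]['at']*np.array([512,384]))
print(status.observe()['force'])
E
```

```text
time_s: 8.57
tool_pos: [0.5396, -0.2039, 0.2979]
orientation: [0.149, -0.691, 0.149, 0.691]
force: [1.4, -0.3, -0.6]
width: 0.0
rim [183.7 175.2]
cap_out [186.2 171.9]
cap_home [187.6 170. ]
far_on [254. 160.]
far_off [254. 163.]
red_cap 0.55 188.3136 171.99360000000001
red_well 0.97 187.4944 174.1824
red_rocker_far 0.91 250.88 161.0112
(((184.7790985107422, 175.04443359375), (46.251731872558594, 50.13037872314453), 121.58028411865234), (np.float64(188.0695652173913), np.float64(170.9), 230))
red_charger [317.3888 179.2128]
red_handle [332.8    143.3088]Traceback (most recent call last):
  File "<stdin>", line 10, in <module>
IndexError: list index out of range
```

View pics/w4.png

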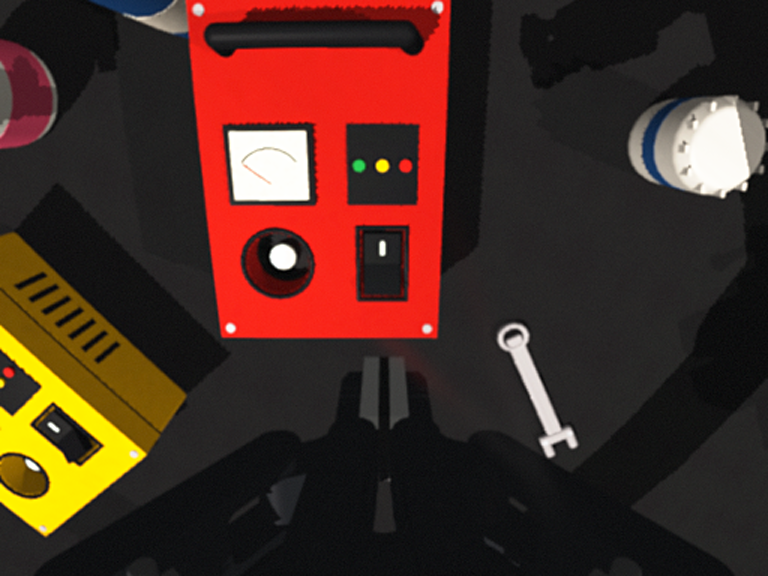

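The view is clear: well at (278,262), cap at (283,257), and rocker frame spanning rows 227–300 with its stripe at (382,248). The yellow charger and the other things look undisturbed. I'll check numerically the stripe and cap shifts between the before and after pictures.

Run:
```python
from h import *
c=vision.calibration('wrist'); w=[.5604,-.1265]; o=W([0,0,-.424],(-.06,.036,0));P=[w[0]-o[0],w[1]-o[1],-.424]
def loc(u,v,z):
    q=onz(c,u,v,z)[:2]-P[:2]; a=-.424; return (np.array([[np.cos(a),np.sin(a)],[-np.sin(a),np.cos(a)]])@q*1000).round(1)
im=vision.camera('wrist')
g=im[140:180,240:270].min(2)>170; ys,xs=np.nonzero(g); u,v=xs.mean()+240,ys.mean()+140
print('stripe',u,v,'on?',loc(u,v,.110),'off?',loc(u,v,.1168))
# frame extents along the column at stripe
print('frame far/near edges local',loc(u,227.5/1.5,.110),loc(u,300/1.5,.110))
a=cv2.imread('pics/w1.png')[190:290,440:540];b=cv2.imread('pics/w4.png')[212:312,332:432];y=cv2.imread('pics/w4.png')[390:490,20:120]
cv2.imwrite('pics/cmp.png',cv2.resize(np.hstack([a,b,y]),None,fx=2.6,fy=2.6,interpolation=cv2.INTER_CUBIC))
```

```text
stripe 254.5 165.5 on? [-48.4 -42.3] off? [-46.6 -42.3]
frame far/near edges local [-33.  -42.3] [-89.  -42.2]
```

View pics/cmp.png

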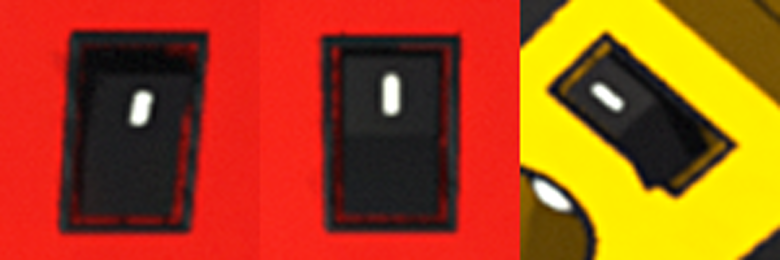

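The comparison shows the rocker off before (left) and now with its far half flat up to the frame (middle), as on the yellow charger (right). I'm handing in.

```bash
python3 -c "
from workcell import hand_in,status
print(hand_in()); print(status.observe()['time_s'])"
```

```text
the job is handed in; nothing more can be done
None
the job is handed in; nothing more can be done
```

I pressed the red charger's reset button fully home, then pressed the far end of its rocker down to switch it on. I drew the arm back about 0.19 m straight up above the charger and handed the job in at about 9 s.

- **Button:** the fingertips met a hard stop at z = 0.0889 m with 24 N (home is 0.089 m). A picture taken next put the cap close to its home position. The last picture, from higher up, was less clear: the cap's offset from the rim lay between tripped and home. I relied on the stop.
- **Rocker:** it met a hard stop at z = 0.1099 m with 17 N ("on" is 0.110 m). The pictures show the far half lying flat in the frame, like the yellow charger's. The stripe's measured place alone could not tell on from off.
- **Other things:** the network's mark for the red charger barely moved in the top view (under 0.5 px). The yellow charger, wrench and oil filter looked untouched in the wrist view. The network check of the yellow charger in the last top picture failed because nothing was reported. I did not check the steel cone or the C-clamp again after the moves; the arm did not go near them.

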